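# Spread the wheel nuts and hold the cam lift at its top

## Robot

A 7-joint arm with a two-finger parallel gripper is mounted at the origin on the work surface. World frame = base frame: x ahead of the robot, y to its left, z up, the work surface at z = 0. Lengths are in mm, angles in rad, forces in N, time in s.
With the tool pointing down it reaches from about 400 to 900 mm from the base axis. Payload 5.5 kg.
Tool frame: the origin (TCP) lies midway between the tips of the shut fingers; the grasp point (between the pads) lies 19 mm behind it; z points along the fingers, y is the direction in which the jaws open and shut (so a half turn about z gives the same grasp; the last joint's range is limited). The gripper opens to 85 mm and grips with 20 to 120 N. Pads are 22 mm wide; open, the fingers measure 114 mm over their backs; the gripper's body (76 mm by 85 mm) begins 54 mm behind the grasp point. The pads swing forward as they close: fully open they stand 13 mm farther back than shut.
Start: joints at [1.445, 0.501, -0.427, 1.55, 0.221, 1.138, -0.21], TCP at [246.433, -601.474, 231.31] pointing down, gripper open.
Joint ranges: [-2.88, 2.88], [-0.31, 2.03], [-1.54, 1.56], [0.2, 2.42], [-1.41, 4.55], [0.19, 2.02], [-2.57, 2.57]. Speed limits (rad/s): [2.57, 2.57, 3.14, 3.14, 3.14, 3.14, 3.14].

## Interface

Orientations are given as [roll, pitch, yaw] about the fixed x, y, z axes, in that order (R = Rz(yaw) Ry(pitch) Rx(roll)).
In Python, from bench import robot, eyes gives the robot as it stands. The module is installed in compiled form; this text tells all that it offers.
- The arm moves only by the tool send_rows, never from a script. Its argument "moves" is one flat list of numbers, 5 for each row, row after row: the opening, from 0 (shut) to 1 (fully open), then the shift along the tool's x, y, z in cm, then the turn about the tool's z in degrees. In form: [claw, x, y, z, roll, claw, x, y, z, roll, ...]. A call has 1 to 5 rows; each row shifts and turns the pose as measured when the row begins, along the tool's axes as they then stand; what a row does not reach is not made up. A row lasts 1/12 s, in which the tool goes at most 41.7 mm and 7.16 degrees, less where a joint would pass 70% of its speed; a pose out of reach is approached as far as the arm can. A call is refused whole if a number of a shift passes 4.17 or a number of a turn 7.16, either way. A call with a gripper value outside its range is refused whole. The fingers move at their own pace and stop on an object; "force" is the grip in N (left out, the last holds). Time passes only in rows, so rows that do not move let the fingers close. It gives the time, the measured TCP pose, the force and the opening at its end, in the units of the state.
- robot.read_state(): the state, without advancing time (a new reading comes with each control period).
- eyes.grab_frame(name): name is "side" or "top" or "wrist"; returns the picture (480x640x3 uint8, blue, green, red); there is no depth.
- eyes.calibration(name): a dict with "mtx" (3x3 intrinsics, pixels), "R" (3x3) and "t" (3): a world point X has camera coordinates R X + t; the wrist camera has in their place "mount" (4x4, takes a point from camera to tool coordinates, whose origin is the TCP and whose axes are the flange's). Camera axes: x right, y down, z forward; pixel columns grow to the right and rows downward; lengths in mm; the calibration is good to about 2 mm. A picture is of the moment at which its call begins: read the wrist's pose just before it. calibration takes no time and is no camera call.
- robot.finish_job(): hands the job in, once; it reports no verdict.
Trained networks look in the newest picture that a camera, given by its name, has taken for a name from the list of things; names that differ only in an ending like _2 or _b are one class to them, and where a whole thing is asked for, a point or a joint stands for the part that bears it (a point fixed in the world has none). Each returns a list of dicts, best first, with "confidence" (0 to 1); they miss things now and then, are a little off and sometimes report something else, mostly with a low value. They report only what shows in the picture. A call takes as long as a camera call. They do not tell look-alikes from the thing itself.
- eyes.find_in(camera, label): "bbox" ([left, top, right, bottom] as shares, 0 to 1, of the picture: columns of its width, rows of its height, round what is visible of it).
- eyes.trace(camera, label): "mask" (480x640 bool, what is visible of it) and "bbox" ([left, top, right, bottom] as shares, 0 to 1, of the picture: columns of its width, rows of its height, round what is visible of it).
The state is a dict: "t": time; "joint_positions": joint angles; "qvel": joint speeds; "joint_efforts": joint torques, N m; "tcp_pos": TCP position; "eef_rot": TCP orientation; "ft_force": force on the tool from outside, world axes, zero at the start; "wrist_torque": the same for the moment, N m; "opening": finger opening in mm.
Only numpy, scipy, OpenCV 4.12 (cv2) and the standard library are available. Lean on these libraries where they do the work, as an engineer would, in place of code of your own. Each camera call takes 0.05 s, during which the arm holds its last target. There are 200 camera calls.

## Task

The washed wheel nuts lie in a heap in the tray of the cam lift: spread them into one even layer, one nut well inside each quarter of the tray, none on another. Then swing the cam lever up until the tray stands at its highest point, in front of the air dryer, and hold it there with the gripper: the lever springs back if let go, and the tray sinks again if you push past the top, so finish while still holding the lever. Leave everything else on the bench where it is.

Things in the scene. Friction and masses are not known exactly. Their poses are not given: they have to be found in the camera images.
- tray_floor (a point): Centre of the lift tray's inner floor, on its surface, 60 mm above the bench while down; x, y along the tray's sides (lever on the +y side), z up. Low dark steel tray, 180 (x) by 210 (y) mm inside, rim 10 mm above the floor; only on the +y side, for x 15 to 85 mm, a bracket stands 33 mm above the floor. Grey base plate 235 x 270 mm beneath. The machine is fixed to the bench.
- lift_tray (a joint): Height of the lift tray above its lowest position, in m: 0 when down, 0.019 at its highest. The tray moves straight up and down, driven only by the cam.
- cam_lever (a joint): Cam lever angle, rad. 0: lowered, leaning 1.30 rad from upright to the tray's -x (robot) side, kept there by a spring and the tray's weight; grows as the lever swings up towards +x. 1.30: lever straight up, tray highest; from there to the stop at 1.75 the tray sinks again. Takes about 4 to 8 N at the grip; swings back if let go.
- lever_pivot (a point): Point on the lever's level turning axis (along the tray's y) straight beside the middle of the grip: 42 mm above the bench, 50 mm in +x and 190 mm in +y from the tray's centre. It stays put.
- lever_grip: Lever's black round grip: freely turning sleeve, 18 mm diameter, 68 mm long along the tray's y, sticking out away from the tray. Origin at its middle, on its axis, 120 mm from lever_pivot: when lowered 116 mm to -x and 32 mm above it, when upright 120 mm straight above. The lever arm (18 mm wide, 8 thick) is at its tray-side end, 36 to 44 mm from the middle.
- nut_1_mid (a point): Centre of wheel nut 1, a plain steel hexagon nut 32 mm across flats, 37 mm across corners, 28 mm high, about 0.11 kg; its z is the nut's axis (upright at the start), its x is square to one pair of flats. Three of the four alike nuts lie close together on the tray floor (centres about 39 mm apart, 14 mm above the floor) and nut 4 lies on top of them.
- nut_2_mid (a point): Centre of wheel nut 2, a plain steel hexagon nut 32 mm across flats, 37 mm across corners, 28 mm high, about 0.11 kg; its z is the nut's axis (upright at the start), its x is square to one pair of flats. Three of the four alike nuts lie close together on the tray floor (centres about 39 mm apart, 14 mm above the floor) and nut 4 lies on top of them.
- nut_3_mid (a point): Centre of wheel nut 3, a plain steel hexagon nut 32 mm across flats, 37 mm across corners, 28 mm high, about 0.11 kg; its z is the nut's axis (upright at the start), its x is square to one pair of flats. Three of the four alike nuts lie close together on the tray floor (centres about 39 mm apart, 14 mm above the floor) and nut 4 lies on top of them.
- nut_4_mid (a point): Centre of wheel nut 4, a plain steel hexagon nut 32 mm across flats, 37 mm across corners, 28 mm high, about 0.11 kg; its z is the nut's axis (upright at the start), its x is square to one pair of flats. Three of the four alike nuts lie close together on the tray floor (centres about 39 mm apart, 14 mm above the floor) and this one lies on top of them.
- spanner: Bystander, to be left alone: an open-ended steel spanner, 180 long, lying in front of the lift's base plate (mm). Origin at the underside of the tool, near its middle.
- socket: Bystander, to be left alone: a round steel socket, 30 in diameter, 38 high, standing behind the lift's base plate (mm). Origin at the middle of its underside.
- wash_bottle: Bystander, to be left alone: a white plastic bottle, 72 in diameter, 200 high, standing to the right (mm). Origin at the middle of its underside.
- spray_can: Bystander, to be left alone: a blue can, 60 in diameter, 190 high, standing to the left (mm). Origin at the middle of its underside.
- red_cup: Bystander, to be left alone: an empty red cup, 80 across the rim, 105 high, standing to the left (mm). Origin at the middle of its underside.
- screwdriver: Bystander, to be left alone: a screwdriver, 200 long, lying to the left (mm). Origin at the underside of the tool, near its middle.
- grease_jar: Bystander, to be left alone: a low jar, 68 in diameter, 70 high, standing to the right (mm). Origin at the middle of its underside.
There are look-alikes about, which are no part of the job. What is shaped like the part that bears nut_2_mid but orange, red or yellow is not meant.

How it is judged (in metres and radians):
On the way, in this order (a step that is already met when the one before it is completed fails the run):
1. with the tray still down, the nuts lie in one layer, one in each quarter of the tray (((x of nut_1_mid in the frame of tray_floor between 0.022 and 0.09 m and y of nut_1_mid in the frame of tray_floor between 0.025 and 0.105 m) or (x of nut_2_mid in the frame of tray_floor between 0.022 and 0.09 m and y of nut_2_mid in the frame of tray_floor between 0.025 and 0.105 m) or (x of nut_3_mid in the frame of tray_floor between 0.022 and 0.09 m and y of nut_3_mid in the frame of tray_floor between 0.025 and 0.105 m) or (x of nut_4_mid in the frame of tray_floor between 0.022 and 0.09 m and y of nut_4_mid in the frame of tray_floor between 0.025 and 0.105 m)) and ((x of nut_1_mid in the frame of tray_floor between 0.022 and 0.09 m and y of nut_1_mid in the frame of tray_floor between -0.105 and -0.025 m) or (x of nut_2_mid in the frame of tray_floor between 0.022 and 0.09 m and y of nut_2_mid in the frame of tray_floor between -0.105 and -0.025 m) or (x of nut_3_mid in the frame of tray_floor between 0.022 and 0.09 m and y of nut_3_mid in the frame of tray_floor between -0.105 and -0.025 m) or (x of nut_4_mid in the frame of tray_floor between 0.022 and 0.09 m and y of nut_4_mid in the frame of tray_floor between -0.105 and -0.025 m)) and ((x of nut_1_mid in the frame of tray_floor between -0.09 and -0.022 m and y of nut_1_mid in the frame of tray_floor between 0.025 and 0.105 m) or (x of nut_2_mid in the frame of tray_floor between -0.09 and -0.022 m and y of nut_2_mid in the frame of tray_floor between 0.025 and 0.105 m) or (x of nut_3_mid in the frame of tray_floor between -0.09 and -0.022 m and y of nut_3_mid in the frame of tray_floor between 0.025 and 0.105 m) or (x of nut_4_mid in the frame of tray_floor between -0.09 and -0.022 m and y of nut_4_mid in the frame of tray_floor between 0.025 and 0.105 m)) and ((x of nut_1_mid in the frame of tray_floor between -0.09 and -0.022 m and y of nut_1_mid in the frame of tray_floor between -0.105 and -0.025 m) or (x of nut_2_mid in the frame of tray_floor between -0.09 and -0.022 m and y of nut_2_mid in the frame of tray_floor between -0.105 and -0.025 m) or (x of nut_3_mid in the frame of tray_floor between -0.09 and -0.022 m and y of nut_3_mid in the frame of tray_floor between -0.105 and -0.025 m) or (x of nut_4_mid in the frame of tray_floor between -0.09 and -0.022 m and y of nut_4_mid in the frame of tray_floor between -0.105 and -0.025 m)) and z of each of nut_1_mid, nut_2_mid, nut_3_mid, nut_4_mid in the frame of tray_floor below 0.021 m and value of joint lift_tray below 0.006 m), for 0.2 s.
2. the lever is held by the fingers at the top of the cam's lift (value of joint cam_lever between 1.15 and 1.45 rad and value of joint lift_tray above 0.0183 m and contact force between lever_grip and the fingers above 1.5 N), for 0.3 s.
At the end, for the whole second after the job is handed in: Fingers press the lever grip with over 1.5 N, lever still and within 0.15 rad of upright, tray raised over 18.3 of its 19 mm; one nut in each quarter of the tray, its centre at least 22 mm (x) and 25 mm (y) from the middle lines, all nuts on the tray floor (centres under 21 mm above it) (all of step 2 and velocity of joint cam_lever between -0.1 and 0.1 rad/s and ((x of nut_1_mid in the frame of tray_floor between 0.022 and 0.09 m and y of nut_1_mid in the frame of tray_floor between 0.025 and 0.105 m) or (x of nut_2_mid in the frame of tray_floor between 0.022 and 0.09 m and y of nut_2_mid in the frame of tray_floor between 0.025 and 0.105 m) or (x of nut_3_mid in the frame of tray_floor between 0.022 and 0.09 m and y of nut_3_mid in the frame of tray_floor between 0.025 and 0.105 m) or (x of nut_4_mid in the frame of tray_floor between 0.022 and 0.09 m and y of nut_4_mid in the frame of tray_floor between 0.025 and 0.105 m)) and ((x of nut_1_mid in the frame of tray_floor between 0.022 and 0.09 m and y of nut_1_mid in the frame of tray_floor between -0.105 and -0.025 m) or (x of nut_2_mid in the frame of tray_floor between 0.022 and 0.09 m and y of nut_2_mid in the frame of tray_floor between -0.105 and -0.025 m) or (x of nut_3_mid in the frame of tray_floor between 0.022 and 0.09 m and y of nut_3_mid in the frame of tray_floor between -0.105 and -0.025 m) or (x of nut_4_mid in the frame of tray_floor between 0.022 and 0.09 m and y of nut_4_mid in the frame of tray_floor between -0.105 and -0.025 m)) and ((x of nut_1_mid in the frame of tray_floor between -0.09 and -0.022 m and y of nut_1_mid in the frame of tray_floor between 0.025 and 0.105 m) or (x of nut_2_mid in the frame of tray_floor between -0.09 and -0.022 m and y of nut_2_mid in the frame of tray_floor between 0.025 and 0.105 m) or (x of nut_3_mid in the frame of tray_floor between -0.09 and -0.022 m and y of nut_3_mid in the frame of tray_floor between 0.025 and 0.105 m) or (x of nut_4_mid in the frame of tray_floor between -0.09 and -0.022 m and y of nut_4_mid in the frame of tray_floor between 0.025 and 0.105 m)) and ((x of nut_1_mid in the frame of tray_floor between -0.09 and -0.022 m and y of nut_1_mid in the frame of tray_floor between -0.105 and -0.025 m) or (x of nut_2_mid in the frame of tray_floor between -0.09 and -0.022 m and y of nut_2_mid in the frame of tray_floor between -0.105 and -0.025 m) or (x of nut_3_mid in the frame of tray_floor between -0.09 and -0.022 m and y of nut_3_mid in the frame of tray_floor between -0.105 and -0.025 m) or (x of nut_4_mid in the frame of tray_floor between -0.09 and -0.022 m and y of nut_4_mid in the frame of tray_floor between -0.105 and -0.025 m)) and z of each of nut_1_mid, nut_2_mid, nut_3_mid, nut_4_mid in the frame of tray_floor below 0.021 m); the arm keeps its last pose, push and grip.
It fails at once if a bystander was moved by more than 30 mm (distance of any of spanner, socket, wash_bottle, spray_can, red_cup, screwdriver, grease_jar from where it was at the start of the episode above 0.03 m).
It also fails if it takes over 66 s, if anything falls off the work surface, if the arm or the gripper's body presses on something with over 40 N, if the wrist force passes 120 N, or if a joint passes its speed limit or range.

## Working session

There is one attempt and no reset: what is moved stays moved. The work goes in short steps, Python scripts to look and compute and a tool call to move; the robot and the scene stay as the last step left them, time stands still between calls to the robot, and variables do not carry over. Pictures are saved under pics/ and viewed, about 8 in all and at most 12, crops included, and the job is handed in when it is done.

Besides the shell and the picture viewer there is one more tool, called as a command line: name --argument value ..., lists and objects as JSON in quotes. send_rows: Moves the arm, as the interface text tells. Its arguments: {"type":"object","properties":{"moves":{"type":"array","items":{"type":"number"}},"force":{"type":"number"}},"required":["moves"]}

```bash
mkdir -p pics; python3 - <<'E'
from bench import robot, eyes
import cv2, numpy as np
s=robot.read_state(); print(s['t'],s['tcp_pos'],s['eef_rot'],s['opening'])
for c in ('top','side'):
    im=eyes.grab_frame(c); cv2.imwrite(f'pics/{c}0.png',im)
    k=eyes.calibration(c); print(c,np.round(k['mtx'],1).tolist(),np.round(k['R'],4).tolist(),np.round(k['t'],1).tolist())
    for l in ('nut_1_mid','lever_grip','lift_tray','spanner','socket'):
        print(l,[(np.round(np.array(d['bbox'])*[640,480,640,480],1).tolist(),round(d['confidence'],2)) for d in eyes.find_in(c,l)])
print(np.round(eyes.calibration('wrist')['mount'],3).tolist(), eyes.calibration('wrist')['mtx'].tolist())
print(robot.read_state()['t'])
E
```

```text
0.0 [ 246.0777775  -600.89666835  230.27968355] [-3.13969059e+00 -4.61007563e-05  3.88834619e-01] 85.45081856369713
top [[463.1, 0.0, 319.8], [0.0, 463.1, 233.5], [0.0, 0.0, 1.0]] [[-0.1155, -0.9933, -0.0018], [-0.9708, 0.1133, -0.2114], [0.2102, -0.0226, -0.9774]] [48.3, 560.2, 1306.0]
nut_1_mid [([335.6, 233.9, 342.6, 237.9], 0.48), ([138.2, 261.0, 170.9, 285.7], 0.3)]
lever_grip [([278.8, 264.9, 301.7, 280.5], 0.68)]
lift_tray [([296.0, 195.4, 392.5, 277.7], 0.69)]
spanner [([345.8, 275.8, 402.8, 307.2], 0.6)]
socket [([346.8, 185.6, 358.0, 194.6], 0.47)]
side [[463.1, 0.0, 319.7], [0.0, 463.1, 233.8], [0.0, 0.0, 1.0]] [[0.8454, -0.5341, 0.0026], [-0.3911, -0.6224, -0.678], [0.3637, 0.5722, -0.7351]] [-446.3, 289.6, 962.7]
nut_1_mid [([337.2, 257.5, 347.6, 273.4], 0.45)]
lever_grip [([265.9, 232.0, 284.3, 247.3], 0.5)]
lift_tray [([286.2, 216.6, 411.9, 329.7], 0.72)]
spanner []
socket [([404.5, 258.5, 418.2, 275.3], 0.55)]
[[0.001, -0.946, -0.325, 84.49], [1.0, 0.001, 0.0, -0.248], [0.0, -0.325, 0.946, -142.539], [0.0, 0.0, 0.0, 1.0]] [[404.30092635602585, 0.0, 323.52280609895035], [0.0, 404.30092635602585, 237.6315890279437], [0.0, 0.0, 1.0]]
0.6
```

```bash
python3 - <<'E'
import cv2,numpy as np
t=cv2.imread('pics/top0.png')[150:330,240:440]; s=cv2.imread('pics/side0.png')[180:360,240:440]
a=cv2.resize(t,None,fx=4,fy=4,interpolation=cv2.INTER_CUBIC)[:600];cv2.imwrite('pics/a.png',a)
full=np.hstack([cv2.resize(cv2.imread('pics/top0.png'),(400,300)),cv2.resize(cv2.imread('pics/side0.png'),(400,300))])
z=np.hstack([cv2.resize(t,(400,300),interpolation=cv2.INTER_CUBIC),cv2.resize(s,(400,300),interpolation=cv2.INTER_CUBIC)])
cv2.imwrite('pics/b.png',np.vstack([full,z]))
E
```

```text
(no output)
```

View pics/b.png

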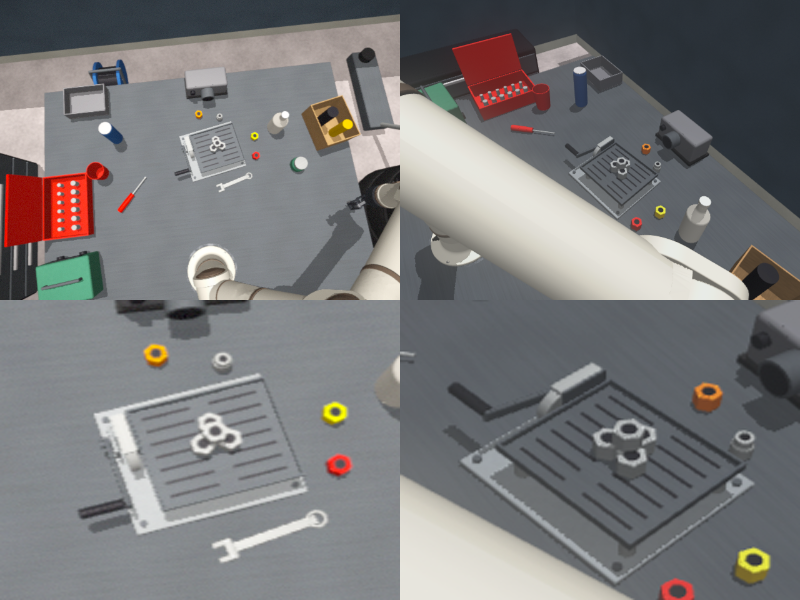

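View pics/a.png

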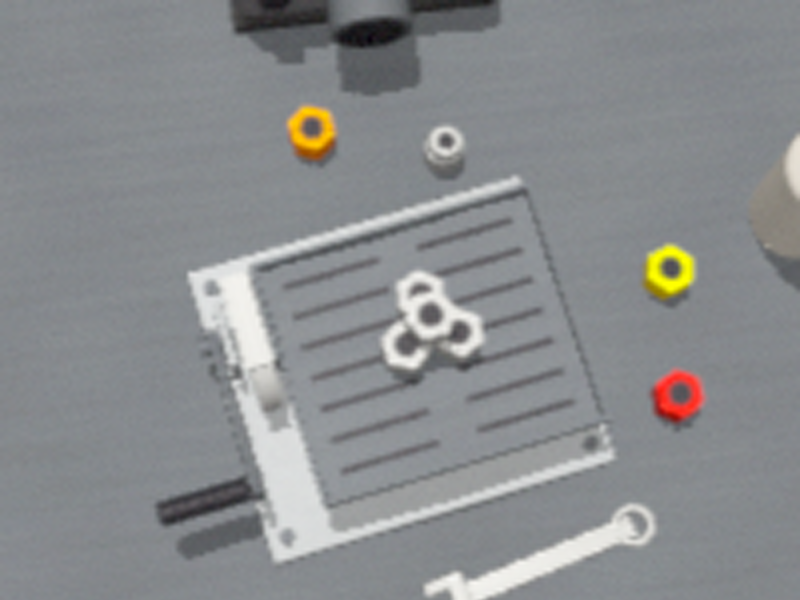

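```bash
cat > h.py <<'E'
from bench import robot, eyes
import cv2, numpy as np
from scipy.spatial.transform import Rotation as Ro
def unproj(c,uv,z,T=None):
    k=eyes.calibration(c); d=np.linalg.inv(k['mtx'])@[uv[0],uv[1],1]
    if c=='wrist':
        M=T@k['mount']; o=M[:3,3]; d=M[:3,:3]@d
    else: o=-k['R'].T@k['t']; d=k['R'].T@d
    return o+d*(z-o[2])/d[2]
def proj(c,X,T=None):
    k=eyes.calibration(c)
    if c=='wrist': M=np.linalg.inv(T@k['mount']); p=M[:3,:3]@X+M[:3,3]
    else: p=k['R']@X+k['t']
    p=k['mtx']@p; return p[:2]/p[2]
def toolT(s=None):
    s=s or robot.read_state(); T=np.eye(4); T[:3,:3]=Ro.from_euler('xyz',s['eef_rot']).as_matrix(); T[:3,3]=s['tcp_pos']; return T
def go(target,yaw=None):
    "shift in tool axes (cm) to world target (mm), turn deg to bring tool x to yaw(deg), mod 180"
    T=toolT(); d=T[:3,:3].T@(np.array(target,float)-T[:3,3])/10
    cur=np.degrees(np.arctan2(T[1,0],T[0,0])); tr=None
    if yaw is not None:
        tr=-((yaw-cur+90)%180-90)   # tool z down: + turn lowers world yaw
    return np.round(d,2),round(cur,1),tr
def stat():
    s=robot.read_state(); print('t',round(s['t'],2),'tcp',np.round(s['tcp_pos'],1),'rpy',np.round(s['eef_rot'],3),'open',round(s['opening'],1),'f',np.round(s['ft_force'],1),'q',np.round(s['joint_positions'],2))
E
python3 - <<'E'
from h import *
o=np.array([240,150]); f=lambda u,z:unproj('top',o+np.array(u)/4,z)[:2]
C=[f(u,70) for u in [(520,190),(605,435),(330,505),(255,268)]]
print('rim',np.round(C,1).tolist()); 
for i in range(4): d=C[i]-C[i-1]; print(round(np.hypot(*d),1),round(np.degrees(np.arctan2(*d[::-1])),1))
print('mean',np.mean(C,0))
B=[f(u,5) for u in [(193,270),(522,180),(612,458),(280,560)]]; print('base',np.round(B,1).tolist(),np.mean(B,0))
for i in range(4): d=B[i]-B[i-1]; print(round(np.hypot(*d),1),round(np.degrees(np.arctan2(*d[::-1])),1))
print('grip',f((203,501),74), unproj('side',(275,239.7),74)[:2])
for n,u,z in [('n4',(430,314),116),('a',(420,290),88),('b',(407,345),88),('c',(461,331),88),('orange',(312,130),28),('bottle',(790,200),100),('red',(679,395),28)]: print(n,np.round(f(u,z),1))
E
```

```text
rim [[651.6, -177.8], [461.8, -213.3], [434.4, -9.9], [614.9, 24.6]]
205.6 -79.7
193.0 -169.4
205.3 97.7
183.8 10.8
mean [540.67308165 -94.09812514]
base [[635.6, 72.9], [677.9, -189.9], [453.0, -227.1], [405.6, 30.9]] [543.00171419 -78.29431037]
233.8 10.4
266.2 -80.8
228.0 -170.6
262.3 100.4
grip [447.28159149  80.128121  ] [450.04757763  78.95509211]
n4 [555.4 -95.2]
a [580.1 -92.7]
b [540.7 -78.2]
c [ 546.4 -118.2]
orange [730.  -30.8]
bottle [ 612.8 -367.1]
red [ 491.3 -280.1]
```

send_rows --moves '[1,3.1,-2.4,0,0,1,3.1,-2.4,0,0,1,3.1,-2.4,0,0,1,3.1,-2.4,0,0,1,3.1,-2.4,0,0]' --force 40

```text
t: 1.02
tcp_pos: [339.1, -437.4, 229.4]
eef_rot: [3.137, 0.005, 0.368]
ft_force: [2.5, -0.1, 0.4]
opening: 85.5
```

send_rows --moves '[1,3.1,-2.4,0,0,1,3.1,-2.4,0,0,1,3.1,-2.4,0,0,1,3.1,-2.4,0,0,1,3.1,-2.4,0,0]'

```text
t: 1.43
tcp_pos: [443.9, -261.9, 229.7]
eef_rot: [3.133, 0.004, 0.365]
ft_force: [1.1, -0.8, -0.1]
opening: 85.7
```

send_rows --moves '[1,3.1,-2.4,0,0,1,3.1,-2.4,0,0,1,3.1,-2.4,0,0,1,3.1,-2.4,0,5,1,2.5,-1.7,0,5.5]'

```text
t: 1.85
tcp_pos: [549.0, -94.1, 230.2]
eef_rot: [3.129, -0.001, 0.18]
ft_force: [0.3, -0.9, 0.6]
opening: 85.4
```

send_rows --moves '[1,0,0,0,0,1,0,0,0,0]'

```text
t: 2.02
tcp_pos: [553.2, -84.3, 231.1]
eef_rot: [3.133, -0.006, 0.188]
ft_force: [0.1, -1.8, 0.6]
opening: 85.2
```

```bash
cat >> h.py <<'E'
def look(name,scale=1):
    T=toolT(); im=eyes.grab_frame('wrist'); np.save('T.npy',T); cv2.imwrite(f'pics/{name}.png',im)
    return T,im
def boxes(l,c='wrist'):
    return [(np.array(d['bbox'])*[640,480,640,480],d['confidence']) for d in eyes.find_in(c,l)]
E
python3 - <<'E'
from h import *
stat(); T,im=look('w1')
for l in ('nut_1_mid','lever_grip','lift_tray'):
    for b,c in boxes(l): print(l,np.round(b),round(c,2),np.round(unproj('wrist',((b[0]+b[2])/2,(b[1]+b[3])/2),{'nut_1_mid':74,'lever_grip':74,'lift_tray':65}[l],T),1))
E
```

```text
t 2.02 tcp [553.2 -84.3 231.1] rpy [ 3.133 -0.006  0.188] open 85.2 f [ 0.1 -1.8  0.6] q [ 0.61  0.37 -0.64  1.78  0.26  1.06 -1.5 ]
nut_1_mid [285. 200. 319. 254.] 0.68 [541.8 -70.8  74. ]
lever_grip [ 52. 287. 138. 311.] 0.7 [449.4  85.4  74. ]
lift_tray [ 52. 141. 191. 312.] 0.56 [512.7  70.5  65. ]
```

View pics/w1.png

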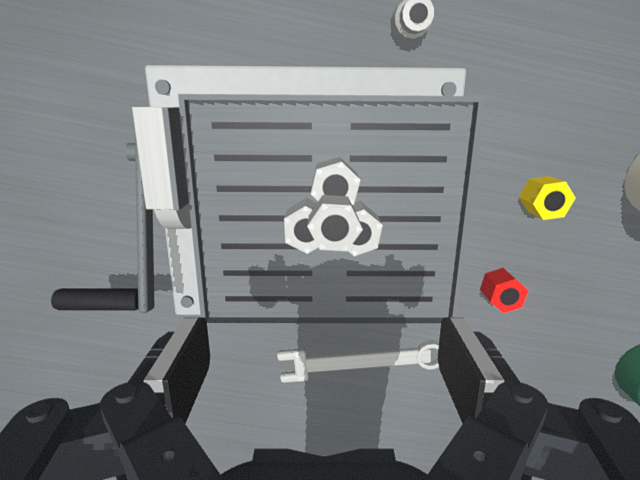

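```bash
python3 - <<'E'
from h import *
T=np.load('T.npy'); f=lambda u,z:unproj('wrist',u,z,T)[:2]
C=np.array([f(u,70) for u in [(183,98),(478,102),(455,321),(203,320)]]); print(np.round(C,1).tolist(),C.mean(0))
for i in range(4): d=C[i]-C[i-1]; print(round(np.hypot(*d),1),round(np.degrees(np.arctan2(*d[::-1])),1))
S=np.array([f(u,60) for u in [(212,126),(450,126.5),(432,299),(225,298.5)]]); print('slots',np.round(S,1).tolist(),S.mean(0))
for i in range(4): d=S[i]-S[i-1]; print(round(np.hypot(*d),1),round(np.degrees(np.arctan2(*d[::-1])),1))
for n,u,z in [('n4',(335,228),116),('a',(335,186),88),('L',(304,230),88),('R',(365,233),88),('bolts',(164,88),10),('b2',(448,89),10),('b3',(187,301),10)]: print(n,np.round(f(u,z),1))
print('grip',f((95,299),74))
E
```

```text
[[619.0, 28.6], [655.9, -178.3], [481.7, -213.7], [443.4, -2.1]] [549.99759515 -91.37165399]
178.4 9.9
210.2 -79.9
177.7 -168.5
215.0 100.3
slots [[602.7, 9.0], [635.8, -166.6], [493.8, -192.6], [461.5, -16.6]] [548.46919305 -91.70060047]
143.5 10.3
178.6 -79.3
144.4 -169.6
178.9 100.4
n4 [558.1 -91.9]
a [580.6 -88.4]
L [544.  -72.3]
R [ 550.1 -117.3]
bolts [620.9  63.8]
b2 [ 665.2 -172. ]
b3 [424.1  28.4]
grip [449.23735973  85.77400025]
```

```bash
python3 - <<'E'
import cv2
im=cv2.imread('pics/w1.png')[150:270,270:400]; cv2.imwrite('pics/c.png',cv2.resize(im,None,fx=4,fy=4,interpolation=cv2.INTER_CUBIC))
E
```

```text
(no output)
```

View pics/c.png

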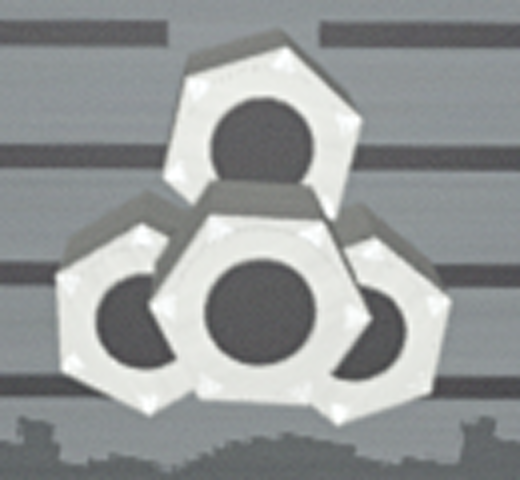

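send_rows --moves '[1,0.3,0.8,0,0,1,0,0,1.5,7,1,0,0,1.5,7,1,0,0,1.5,7,1,0,0,1.5,7]'

```text
t: 2.63
tcp_pos: [558.3, -109.7, 173.2]
eef_rot: [3.131, -0.018, -0.323]
ft_force: [-0.6, 0.1, -0.2]
opening: 84.9
```

send_rows --moves '[0.7,0,0,1,4,0.7,0,0,0,0,0.7,0,0,0,0]'

```text
t: 2.88
tcp_pos: [555.1, -117.6, 159.4]
eef_rot: [3.128, -0.014, -0.409]
ft_force: [0.9, -0.0, 0.5]
opening: 59.3
```

```bash
python3 - <<'E'
from h import *
stat(); print(go((558,-92,91),-22))
E
```

```text
t 2.88 tcp [ 555.1 -117.6  159.4] rpy [ 3.128 -0.014 -0.409] open 59.3 f [ 0.9 -0.   0.5] q [ 0.53  0.44 -0.48  1.84  0.27  0.92 -2.05]
(array([-0.84, -2.56,  6.79]), np.float64(-23.4), np.float64(-1.4203366032639337))
```

send_rows --moves '[0.7,-0.8,-2.5,0,0,0.7,0,0,0,0,0.7,0,0,0,0]'

```text
t: 3.13
tcp_pos: [558.0, -96.3, 160.4]
eef_rot: [3.126, -0.015, -0.409]
ft_force: [-0.6, -1.0, -0.7]
opening: 59.9
```

```bash
python3 - <<'E'
from h import *
stat(); print(go((558,-92,91),-22))
T,im=look('w2')
for n,X in [('n4',(558,-92,116)),('a',(580.6,-88.4,88))]: print(n,proj('wrist',np.array(X,float),T))
cv2.imwrite('pics/w2c.png',im[100:480,120:560])
E
```

```text
t 3.13 tcp [558.  -96.3 160.4] rpy [ 3.126 -0.015 -0.409] open 59.9 f [-0.6 -1.  -0.7] q [ 0.49  0.44 -0.48  1.84  0.27  0.92 -2.09]
(array([-0.28, -0.5 ,  6.93]), np.float64(-23.4), np.float64(-1.4275276844318654))
n4 [315.731471   279.28529929]
a [293.63112439 227.06536462]
```

View pics/w2c.png

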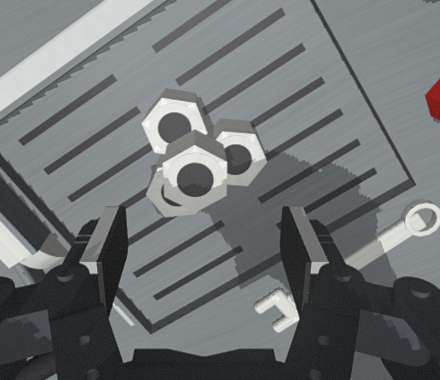

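send_rows --moves '[0.7,-0.3,-0.5,2,0,0.7,0,0,2,0,0.7,0,0,2,0,0.7,0,0,0,0,0.7,0,0,0,0]'

```text
t: 3.6
tcp_pos: [562.4, -93.2, 104.0]
eef_rot: [3.13, -0.025, -0.404]
ft_force: [-0.1, -0.1, 0.4]
opening: 59.7
```

```bash
python3 - <<'E'
from h import *
stat(); print(go((558,-92,91),-22))
E
```

```text
t 3.6 tcp [562.4 -93.2 104. ] rpy [ 3.13  -0.025 -0.404] open 59.7 f [-0.1 -0.1  0.4] q [ 0.46  0.51 -0.45  1.87  0.33  0.8  -2.14]
(array([-0.48,  0.05,  1.29]), np.float64(-23.2), np.float64(-1.162115885884134))
```

send_rows --moves '[0.7,-0.4,0,1.2,0,0.7,0,0,0,0,0.3,0,0,0,0,0.2,0,0,0,0,0.2,0,0,0,0]'

```text
t: 4.02
tcp_pos: [562.5, -93.8, 97.8]
eef_rot: [3.131, -0.032, -0.404]
ft_force: [0.4, -0.2, -0.7]
opening: 31.1
```

send_rows --moves '[0.2,0,0,0,0,0.2,0,0,0,0,0.2,0,0,0,0]'

```text
t: 4.27
tcp_pos: [563.8, -94.2, 99.8]
eef_rot: [3.132, -0.035, -0.404]
ft_force: [0.1, 0.5, -1.3]
opening: 30.9
```

```bash
python3 - <<'E'
from h import *
stat(); 
R=lambda p:(549+p[0]*.9836-p[1]*.1805, -91.5+p[0]*.1805+p[1]*.9836)
print(R((48,-66)),go((*R((48,-66)),125)))
E
```

```text
t 4.27 tcp [563.8 -94.2  99.8] rpy [ 3.132 -0.035 -0.404] open 30.9 f [ 0.1  0.5 -1.3] q [ 0.46  0.52 -0.45  1.88  0.34  0.78 -2.15]
(608.1258, -147.7536) (array([ 6.26,  3.21, -2.27]), np.float64(-23.2), None)
```

send_rows --moves '[0.2,0,0,-2.4,0,0.2,2.1,1.1,0,0,0.2,2.1,1.1,0,0,0.2,2,1,0,0,0.2,0,0,0,0]'

```text
t: 4.68
tcp_pos: [608.3, -147.5, 127.9]
eef_rot: [3.131, -0.034, -0.399]
ft_force: [0.8, -1.1, -1.4]
opening: 31.3
```

```bash
python3 - <<'E'
from h import *
stat(); 
R=lambda p:(549+p[0]*.9836-p[1]*.1805, -91.5+p[0]*.1805+p[1]*.9836)
print(R((48,-66)),go((*R((48,-66)),73)))
E
```

```text
t 4.68 tcp [ 608.3 -147.5  127.9] rpy [ 3.131 -0.034 -0.399] open 31.3 f [ 0.8 -1.1 -1.4] q [ 0.52  0.56 -0.44  1.73  0.32  0.89 -2.04]
(608.1258, -147.7536) (array([-0.19, -0.03,  5.49]), np.float64(-22.9), None)
```

send_rows --moves '[0.2,-0.2,0,2,0,0.2,0,0,2,0,0.2,0,0,1,0,0.2,0,0,0,0]'

```text
t: 5.02
tcp_pos: [609.6, -149.3, 77.5]
eef_rot: [3.132, -0.037, -0.402]
ft_force: [-1.9, -0.2, -0.5]
opening: 31.1
```

```bash
python3 - <<'E'
from h import *
stat(); print(go((608,-147.7,71)))
E
```

```text
t 5.02 tcp [ 609.6 -149.3   77.5] rpy [ 3.132 -0.037 -0.402] open 31.1 f [-1.9 -0.2 -0.5] q [ 0.5   0.63 -0.42  1.75  0.36  0.8  -2.07]
(array([-0.24, -0.09,  0.64]), np.float64(-23.1), None)
```

send_rows --moves '[0.2,-0.2,0,0.6,0,0.2,0,0,0.2,0,0.2,0,0,0.1,0]'

```text
t: 5.27
tcp_pos: [607.7, -147.9, 69.2]
eef_rot: [3.131, -0.037, -0.401]
ft_force: [-4.1, -1.4, 12.6]
opening: 31.2
```

```bash
python3 - <<'E'
from h import *
stat()
E
```

```text
t 5.27 tcp [ 607.7 -147.9   69.2] rpy [ 3.131 -0.037 -0.401] open 31.2 f [-4.1 -1.4 12.6] q [ 0.49  0.63 -0.41  1.76  0.37  0.79 -2.08]
```

send_rows --moves '[0.5,0,0,0,0,0.5,0,0,-0.3,0,0.5,0,0,-3,0,0.5,0,0,-3,0,0.5,0,-3,-3,0]'

```text
t: 5.68
tcp_pos: [610.5, -125.0, 159.1]
eef_rot: [3.125, -0.027, -0.409]
ft_force: [0.4, -1.3, -0.8]
opening: 42.5
```

send_rows --moves '[0.5,0,-3,0,-7,0.5,0,0,0,-7,0.5,0,0,0,-7,0.5,0,0,0,0,0.5,0,0,0,0]'

```text
t: 6.1
tcp_pos: [632.9, -87.6, 174.4]
eef_rot: [3.117, -0.043, -0.03]
ft_force: [0.1, 0.5, 0.3]
opening: 42.5
```

```bash
python3 - <<'E'
from h import *
stat(); print(go((580.6,-88.4,140),-1))
T,im=look('w3')
for n,X in [('n4',(608,-147.7,88)),('a',(580.6,-88.4,88))]: print(n,proj('wrist',np.array(X,float),T))
print([(np.round(b),c) for b,c in boxes('nut_1_mid')])
cv2.imwrite('pics/w3c.png',im[60:480,80:600])
E
```

```text
t 6.1 tcp [632.9 -87.6 174.4] rpy [ 3.117 -0.043 -0.03 ] open 42.5 f [0.1 0.5 0.3] q [ 0.49  0.54 -0.55  1.67  0.36  0.99 -1.79]
(array([-5.37,  0.16,  3.21]), np.float64(-1.7), np.float64(-0.7436749659169521))
n4 [418.13430246 286.73646245]
a [324.72159723 329.61748036]
[(array([280., 334., 332., 400.]), 0.74), (array([379., 251., 444., 313.]), 0.39)]
```

View pics/w3c.png

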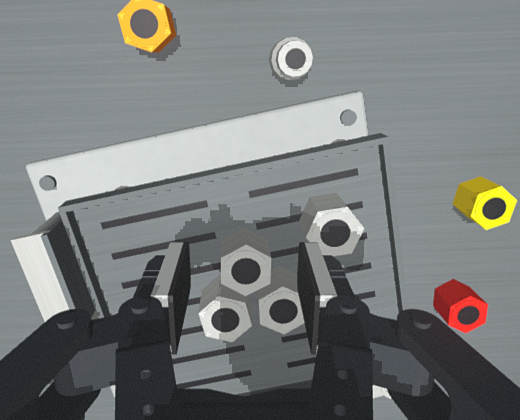

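send_rows --moves '[0.5,-2.7,0,0,0,0.5,-2.6,0.1,1,0,0.5,0,0,2,0,0.5,0,0,2,0,0.5,0,0,0,0]'

```text
t: 6.62
tcp_pos: [579.0, -92.1, 120.3]
eef_rot: [3.116, -0.044, -0.049]
ft_force: [-0.9, -0.2, -0.1]
opening: 42.5
```

```bash
python3 - <<'E'
from h import *
stat(); print(go((580.8,-88.8,66),-1))
T=np.load('T.npy')
for n,u in [('n4',(415,290)),('a',(326,329)),('L',(306,380)),('R',(363,371))]: print(n,np.round(unproj('wrist',u,88,T),1))
E
```

```text
t 6.62 tcp [579.  -92.1 120.3] rpy [ 3.116 -0.044 -0.049] open 42.5 f [-0.9 -0.2 -0.1] q [ 0.51  0.52 -0.53  1.85  0.38  0.83 -1.83]
(array([-0.07, -0.48,  5.42]), np.float64(-2.8), np.float64(-1.799027015761908))
n4 [ 605.9 -145.8   88. ]
a [581.  -89.2  88. ]
L [543.5 -74.8  88. ]
R [ 548.7 -113.    88. ]
```

send_rows --moves '[0.5,-0.1,-0.4,1.5,0,0.5,0,0,1.5,0,0.5,0,0,1.5,0,0.5,0,0,0.5,0,0.5,0,0,0,0]'

```text
t: 7.03
tcp_pos: [581.1, -92.4, 70.6]
eef_rot: [3.114, -0.044, -0.061]
ft_force: [0.2, -0.2, 0.2]
opening: 43.2
```

```bash
python3 - <<'E'
from h import *
stat(); print(go((581,-89,66),-1))
E
```

```text
t 7.03 tcp [581.1 -92.4  70.6] rpy [ 3.114 -0.044 -0.061] open 43.2 f [ 0.2 -0.2  0.2] q [ 0.48  0.59 -0.49  1.86  0.44  0.75 -1.89]
(array([-0.06, -0.35,  0.45]), np.float64(-3.5), np.float64(-2.5187011825141354))
```

send_rows --moves '[0.5,0,-0.3,0.3,0,0.2,0,0,0,0,0.2,0,0,0,0,0.2,0,0,0,0,0.2,0,0,-1,0]'

```text
t: 7.45
tcp_pos: [581.6, -89.3, 79.2]
eef_rot: [3.114, -0.044, -0.064]
ft_force: [-0.7, 0.4, -1.3]
opening: 31.6
```

send_rows --moves '[0.2,0,0,-1,0,0.2,0.3,-2,0,0,0.2,0.3,-2,0,0,0.2,0,-2,0,0,0.2,0,0,0,0]'

```text
t: 7.87
tcp_pos: [594.8, -30.3, 96.5]
eef_rot: [3.113, -0.053, -0.07]
ft_force: [-1.0, 0.0, -0.7]
opening: 31.0
```

```bash
python3 - <<'E'
from h import *
stat(); print(go((586.3,-28.7,66)))
E
```

```text
t 7.87 tcp [594.8 -30.3  96.5] rpy [ 3.113 -0.053 -0.07 ] open 31.0 f [-1.   0.  -0.7] q [ 0.38  0.56 -0.51  1.84  0.42  0.79 -2.  ]
(array([-1.02, -0.18,  3.  ]), np.float64(-4.0), None)
```

send_rows --moves '[0.2,-1,-0.2,1.2,0,0.2,0,0,1,0,0.2,0,0,0.4,0,0.2,0,0,0.2,0]'

```text
t: 8.2
tcp_pos: [589.8, -28.0, 72.2]
eef_rot: [3.112, -0.061, -0.067]
ft_force: [-0.5, 0.4, -0.7]
opening: 31.1
```

```bash
python3 - <<'E'
from h import *
stat(); print(go((586.3,-28.7,66)))
E
```

```text
t 8.2 tcp [589.8 -28.   72.2] rpy [ 3.112 -0.061 -0.067] open 31.1 f [-0.5  0.4 -0.7] q [ 0.36  0.58 -0.49  1.87  0.45  0.74 -2.03]
(array([-0.38,  0.07,  0.6 ]), np.float64(-3.8), None)
```

send_rows --moves '[0.2,-0.3,0,0.3,0,0.2,0,0,0.2,0,0.2,0,0,0.2,0]'

```text
t: 8.45
tcp_pos: [587.9, -28.9, 68.6]
eef_rot: [3.11, -0.061, -0.069]
ft_force: [-11.5, 1.6, 26.6]
opening: 30.8
```

```bash
python3 - <<'E'
from h import *
stat()
E
```

```text
t 8.45 tcp [587.9 -28.9  68.6] rpy [ 3.11  -0.061 -0.069] open 30.8 f [-11.5   1.6  26.6] q [ 0.36  0.59 -0.48  1.88  0.46  0.73 -2.03]
```

send_rows --moves '[0.5,0,0,0,0,0.5,0,0,-0.3,0,0.5,0,0,-3,0,0.5,-1,1,-3,0,0.5,-1,3,0,-7]'

```text
t: 8.87
tcp_pos: [563.4, -59.8, 134.6]
eef_rot: [3.107, -0.059, 0.06]
ft_force: [2.1, -0.3, -0.4]
opening: 42.5
```

send_rows --moves '[0.5,-1.5,3,0,-7,0.5,-2,1,0,-7,0.5,-1,0,0,-7,0.5,-1,0,0,-7,0.5,-1,0,0,-7]'

```text
t: 9.28
tcp_pos: [504.6, -127.8, 136.8]
eef_rot: [3.07, -0.027, 0.681]
ft_force: [-0.2, -0.3, -0.0]
opening: 43.1
```

```bash
python3 - <<'E'
from h import *
stat(); print(go((548.7,-113,140),62))
E
```

```text
t 9.28 tcp [ 504.6 -127.8  136.8] rpy [ 3.07  -0.027  0.681] open 43.1 f [-0.2 -0.3 -0. ] q [ 0.78  0.41 -0.73  2.01  0.43  0.79 -1.08]
(array([ 4.36,  1.64, -0.08]), np.float64(39.0), np.float64(-22.956874923743783))
```

send_rows --moves '[0.5,2,0.8,0,-7,0.5,2,0.8,0,-7,0.5,0,0,0,-4,0.5,0,0,0,0,0.5,0,0,0,0]'

```text
t: 9.7
tcp_pos: [542.4, -119.9, 139.1]
eef_rot: [3.065, 0.002, 1.001]
ft_force: [0.5, -0.8, 1.4]
opening: 43.0
```

```bash
python3 - <<'E'
from h import *
stat(); print(go((548.7,-113,140),62))
T,im=look('w4')
for n,X in [('L',(543.5,-74.8,88)),('R',(548.7,-113,88))]: print(n,proj('wrist',np.array(X,float),T))
print([(np.round(b),c) for b,c in boxes('nut_1_mid')])
cv2.imwrite('pics/w4c.png',im[60:480,80:600])
E
```

```text
t 9.7 tcp [ 542.4 -119.9  139.1] rpy [3.065e+00 2.000e-03 1.001e+00] open 43.0 f [ 0.5 -0.8  1.4] q [ 0.77  0.49 -0.78  1.93  0.51  0.85 -0.84]
(array([ 0.92,  0.17, -0.08]), np.float64(57.4), np.float64(-4.644643492794955))
L [266.86703828 198.65686185]
R [318.46573759 253.7266606 ]
[(array([232., 150., 307., 230.]), 0.88)]
```

View pics/w4c.png

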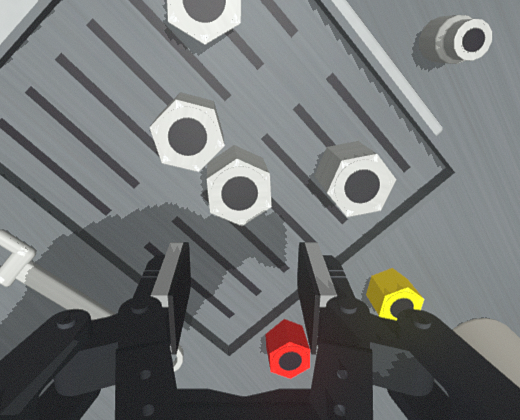

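send_rows --moves '[0.5,0.9,0,0,0,0.5,0,0,1.7,-2,0.5,0,0,1.7,0,0.5,0,0,0.5,0,0.5,0,0,0,0]'

```text
t: 10.22
tcp_pos: [550.2, -113.3, 100.3]
eef_rot: [3.062, 0.006, 1.03]
ft_force: [-0.9, 0.4, -0.6]
opening: 42.8
```

```bash
python3 - <<'E'
from h import *
stat(); print(go((548.7,-113,66),62))
E
```

```text
t 10.22 tcp [ 550.2 -113.3  100.3] rpy [3.062 0.006 1.03 ] open 42.8 f [-0.9  0.4 -0.6] q [ 0.71  0.55 -0.74  1.94  0.58  0.79 -0.89]
(array([-0.03, -0.42,  3.4 ]), np.float64(59.0), np.float64(-2.9886356443509214))
```

send_rows --moves '[0.5,0,-0.4,1.5,0,0.5,0,0,1.5,0,0.5,0,0,0.2,0,0.5,0,0,0,0]'

```text
t: 10.55
tcp_pos: [550.3, -111.8, 68.5]
eef_rot: [3.06, 0.006, 1.029]
ft_force: [-0.1, -0.6, 0.3]
opening: 42.8
```

```bash
python3 - <<'E'
from h import *
stat(); print(go((548.7,-113,66),62))
E
```

```text
t 10.55 tcp [ 550.3 -111.8   68.5] rpy [3.06  0.006 1.029] open 42.8 f [-0.1 -0.6  0.3] q [ 0.68  0.6  -0.69  1.95  0.63  0.74 -0.94]
(array([-0.18, -0.1 ,  0.24]), np.float64(59.0), np.float64(-3.045140048788909))
```

send_rows --moves '[0.2,-0.1,0,0.1,0,0.2,0,0,0,0,0.2,0,0,0,0,0.2,0,0,-1.2,0,0.2,-0.5,0,-0.8,0]'

```text
t: 10.97
tcp_pos: [546.7, -114.6, 89.8]
eef_rot: [3.06, 0.004, 1.03]
ft_force: [0.3, 0.1, -1.2]
opening: 32.1
```

send_rows --moves '[0.2,-2,-0.3,0,0,0.2,-2,-0.3,0,0,0.2,-1.5,-0.2,0,0,0.2,0,0,0,0]'

```text
t: 11.3
tcp_pos: [512.6, -160.4, 95.6]
eef_rot: [3.053, 0.004, 1.032]
ft_force: [-1.4, -0.8, -1.3]
opening: 31.6
```

```bash
python3 - <<'E'
from h import *
stat(); print(go((512.6,-159.2,69)))
E
```

```text
t 11.3 tcp [ 512.6 -160.4   95.6] rpy [3.053 0.004 1.032] open 31.6 f [-1.4 -0.8 -1.3] q [ 0.83  0.52 -0.74  2.01  0.58  0.74 -0.8 ]
(array([ 0.11, -0.3 ,  2.64]), np.float64(59.1), None)
```

send_rows --moves '[0.2,0,-0.2,1.2,0,0.2,0,0,1.0,0,0.2,0,0,0.3,0,0.2,0,0,0.2,0,0.2,0,0,0.2,0]'

```text
t: 11.72
tcp_pos: [515.3, -161.4, 67.8]
eef_rot: [3.048, 0.005, 1.03]
ft_force: [-17.9, -0.2, 53.1]
opening: 31.6
```

```bash
python3 - <<'E'
from h import *
stat(); print(go((512.6,-159.2,69)))
E
```

```text
t 11.72 tcp [ 515.3 -161.4   67.8] rpy [3.048 0.005 1.03 ] open 31.6 f [-17.9  -0.2  53.1] q [ 0.8   0.56 -0.7   2.02  0.63  0.69 -0.85]
(array([ 0.05, -0.33, -0.15]), np.float64(59.0), None)
```

send_rows --moves '[0.2,0,0,-0.2,0,0.5,0,0,0,0,0.5,0,0,-0.3,0,0.5,0,0,-2.5,0,0.5,0,0,-2.5,0]'

```text
t: 12.13
tcp_pos: [510.3, -153.6, 119.7]
eef_rot: [3.057, 0.005, 1.037]
ft_force: [1.0, -0.5, 1.0]
opening: 42.5
```

send_rows --moves '[0.5,2.5,-0.4,-0.5,-5,0.5,2.5,-0.4,0,-5,0.5,2.5,-0.4,0,0,0.5,1.2,0,0,0,0.5,0,0,0,0]'

```text
t: 12.55
tcp_pos: [540.8, -66.4, 127.9]
eef_rot: [3.05, 0.018, 1.217]
ft_force: [-0.3, -0.8, -0.1]
opening: 42.8
```

```bash
python3 - <<'E'
from h import *
stat(); print(go((543.5,-74.8,100),70.5)); T,im=look('w5')
print(proj('wrist',np.array((543.5,-74.8,88)),T),[(np.round(b),c) for b,c in boxes('nut_1_mid')])
cv2.imwrite('pics/w5c.png',im[60:480,80:600])
E
```

```text
t 12.55 tcp [540.8 -66.4 127.9] rpy [3.05  0.018 1.217] open 42.8 f [-0.3 -0.8 -0.1] q [ 0.71  0.5  -0.82  1.97  0.57  0.82 -0.79]
(array([-0.65,  0.29,  2.84]), np.float64(69.7), np.float64(-0.7549908072451785))
[326.12099873 290.46321674] [(array([293., 233., 361., 318.]), 0.93)]
```

View pics/w5c.png

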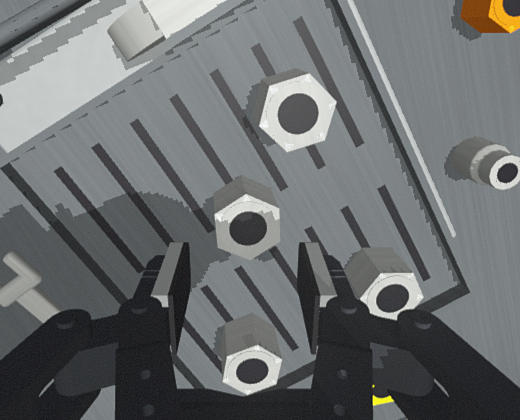

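send_rows --moves '[0.5,-0.6,0.1,1,0,0.5,0,-0.1,1.5,0,0.5,0,-0.2,1.5,0,0.5,0,0,1.5,0,0.5,0,0,0,0]'

```text
t: 13.07
tcp_pos: [537.7, -87.1, 67.6]
eef_rot: [3.052, 0.025, 1.205]
ft_force: [-0.8, -0.9, 0.0]
opening: 42.7
```

```bash
python3 - <<'E'
from h import *
stat(); print(go((543.8,-74.5,67),70.5))
E
```

```text
t 13.07 tcp [537.7 -87.1  67.6] rpy [3.052 0.025 1.205] open 42.7 f [-0.8 -0.9  0. ] q [ 0.67  0.58 -0.73  2.    0.68  0.72 -0.86]
(array([1.4 , 0.11, 0.04]), np.float64(69.0), np.float64(-1.4533766408739126))
```

send_rows --moves '[0.5,1.3,0.1,0,0,0.5,0,0,0,0]'

```text
t: 13.23
tcp_pos: [541.0, -79.3, 65.2]
eef_rot: [3.056, 0.027, 1.2]
ft_force: [0.4, 0.0, 0.4]
opening: 42.2
```

```bash
python3 - <<'E'
from h import *
stat(); print(go((543.8,-74.5,67),70.5))
E
```

```text
t 13.23 tcp [541.  -79.3  65.2] rpy [3.056 0.027 1.2  ] open 42.2 f [0.4 0.  0.4] q [ 0.64  0.59 -0.73  1.99  0.68  0.73 -0.88]
(array([ 0.54,  0.11, -0.19]), np.float64(68.7), np.float64(-1.7593948714222734))
```

send_rows --moves '[0.5,0.5,0.1,-0.2,0,0.2,0,0,0,0,0.2,0,0,0,0,0.2,0,0,0,0,0.2,0,0,-1.2,0]'

```text
t: 13.65
tcp_pos: [541.2, -77.8, 79.1]
eef_rot: [3.059, 0.029, 1.196]
ft_force: [-0.5, 0.1, -1.7]
opening: 31.8
```

send_rows --moves '[0.2,0,0,-1,0,0.2,0.5,-2,0,0,0.2,0.5,-2,0,0,0.2,0.3,-1.9,0,0,0.2,0,0,0,0]'

```text
t: 14.07
tcp_pos: [491.8, -44.9, 90.7]
eef_rot: [3.051, 0.029, 1.192]
ft_force: [-0.5, 0.0, -1.7]
opening: 31.7
```

```bash
python3 - <<'E'
from h import *
stat(); print(go((493,-40.8,69)))
E
```

```text
t 14.07 tcp [491.8 -44.9  90.7] rpy [3.051 0.029 1.192] open 31.7 f [-0.5  0.  -1.7] q [ 0.65  0.48 -0.79  2.1   0.63  0.72 -0.93]
(array([ 0.49, -0.24,  2.14]), np.float64(68.3), None)
```

send_rows --moves '[0.2,0.4,-0.2,1.0,0,0.2,0.1,0,0.8,0,0.2,0,0,0.2,0,0.2,0,0,0.1,0]'

```text
t: 14.4
tcp_pos: [495.4, -42.4, 72.7]
eef_rot: [3.044, 0.031, 1.192]
ft_force: [-0.9, 0.3, -0.4]
opening: 32.1
```

```bash
python3 - <<'E'
from h import *
stat(); print(go((493,-40.8,69)))
E
```

```text
t 14.4 tcp [495.4 -42.4  72.7] rpy [3.044 0.031 1.192] open 32.1 f [-0.9  0.3 -0.4] q [ 0.61  0.51 -0.75  2.11  0.68  0.68 -0.98]
(array([ 0.07, -0.32,  0.34]), np.float64(68.3), None)
```

send_rows --moves '[0.2,0,-0.2,0.3,0,0.2,0,0,0.2,0]'

```text
t: 14.57
tcp_pos: [494.9, -42.7, 67.8]
eef_rot: [3.043, 0.031, 1.191]
ft_force: [-0.2, 0.1, 0.7]
opening: 31.6
```

```bash
python3 - <<'E'
from h import *
stat(); print(go((493,-40.8,69)))
E
```

```text
t 14.57 tcp [494.9 -42.7  67.8] rpy [3.043 0.031 1.191] open 31.6 f [-0.2  0.1  0.7] q [ 0.6   0.51 -0.74  2.11  0.69  0.67 -0.99]
(array([ 0.1 , -0.24, -0.15]), np.float64(68.2), None)
```

send_rows --moves '[0.5,0,0,0,0,0.5,0,0,0,0,0.5,0,0,-0.5,0,0.5,0,0,-3,0,0.5,0,0,-4,0]'

```text
t: 14.98
tcp_pos: [484.6, -38.4, 138.3]
eef_rot: [3.057, 0.032, 1.19]
ft_force: [1.3, -1.7, 0.9]
opening: 42.6
```

send_rows --moves '[0.7,0,0,-4,0,0.7,-2,0,-3,0,0.7,-2,1,0,0,0.7,0,0,0,0]'

```text
t: 15.32
tcp_pos: [477.7, -72.5, 221.7]
eef_rot: [3.047, 0.031, 1.198]
ft_force: [0.6, -0.5, -0.2]
opening: 59.3
```

```bash
python3 - <<'E'
from h import *
stat(); T,im=look('w6')
B=boxes('nut_1_mid'); print([(np.round(b),round(c,2)) for b,c in B])
t=np.array([549,-91.5]);a=np.radians(10.4);R=np.array([[np.cos(a),-np.sin(a)],[np.sin(a),np.cos(a)]])
for b,c in B: print(np.round(R.T@(unproj('wrist',((b[0]+b[2])/2,(b[1]+b[3])/2),74,T)[:2]-t),1))
cv2.imwrite('pics/w6c.png',im)
E
```

```text
t 15.32 tcp [477.7 -72.5 221.7] rpy [3.047 0.031 1.198] open 59.3 f [ 0.6 -0.5 -0.2] q [ 0.92  0.24 -0.97  2.02  0.33  0.93 -0.59]
[(array([290., 132., 340., 191.]), 0.64)]
[-39.9  59.4]
```

View pics/w6c.png

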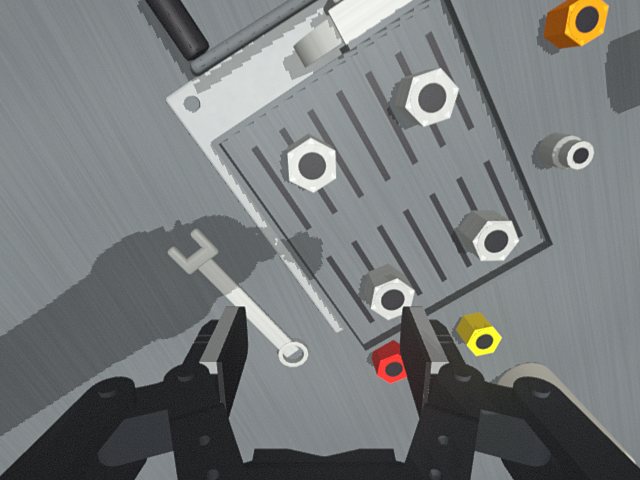

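```bash
python3 - <<'E'
from h import *
T=np.load('T.npy')
t=np.array([549,-91.5]);a=np.radians(10.4);R=np.array([[np.cos(a),-np.sin(a)],[np.sin(a),np.cos(a)]])
for u in [(312,165),(432,97),(495,241),(392,299)]: print('nut',np.round(R.T@(unproj('wrist',u,88,T)[:2]-t),1))
for u in [(218,139),(550,243),(366,347)]: print('rim',np.round(R.T@(unproj('wrist',u,70,T)[:2]-t),1))
print(go((449.5,84.5,150),100.4))
E
```

```text
nut [-42.3  61.1]
nut [48.  56.5]
nut [ 44.4 -62.8]
nut [-45.2 -61.6]
rim [-88.3 107.9]
rim [  88.3 -102.5]
rim [ -87.7 -102.1]
(array([13.48, -8.73,  5.89]), np.float64(68.8), np.float64(-31.594695855615825))
```

send_rows --moves '[0.7,3.2,-2.1,0,0,0.7,3.2,-2.1,0,0,0.7,3.2,-2.1,0,0,0.7,3,-1.8,0,-7,0.7,0,0,0,-7]'

```text
t: 15.83
tcp_pos: [445.2, 83.7, 207.5]
eef_rot: [3.06, 0.049, 1.444]
ft_force: [0.2, 0.6, -0.1]
opening: 59.5
```

send_rows --moves '[0.7,0,0,0,-7,0.7,0,0,0,-7,0.7,0,0,0,-2,0.7,0,0,0,0]'

```text
t: 16.17
tcp_pos: [439.8, 92.9, 204.8]
eef_rot: [3.083, 0.065, 1.738]
ft_force: [0.5, 0.5, 0.6]
opening: 59.8
```

```bash
python3 - <<'E'
from h import *
stat(); print(go((449.5,84.5,150),100.4)); T,im=look('w7')
for b,c in boxes('lever_grip'): print(np.round(b),c,np.round(unproj('wrist',((b[0]+b[2])/2,(b[1]+b[3])/2),74,T)))
cv2.imwrite('pics/w7c.png',im)
E
```

```text
t 16.17 tcp [439.8  92.9 204.8] rpy [3.083 0.065 1.738] open 59.8 f [0.5 0.5 0.6] q [ 0.7   0.27 -1.15  2.09  0.4   0.94 -0.5 ]
(array([-0.63,  0.49,  5.57]), np.float64(99.6), np.float64(-0.8358502465288637))
[311. 179. 338. 274.] 0.82 [450.  85.  74.]
[288. 296. 527. 476.] 0.29 [547. -50.  74.]
```

View pics/w7c.png

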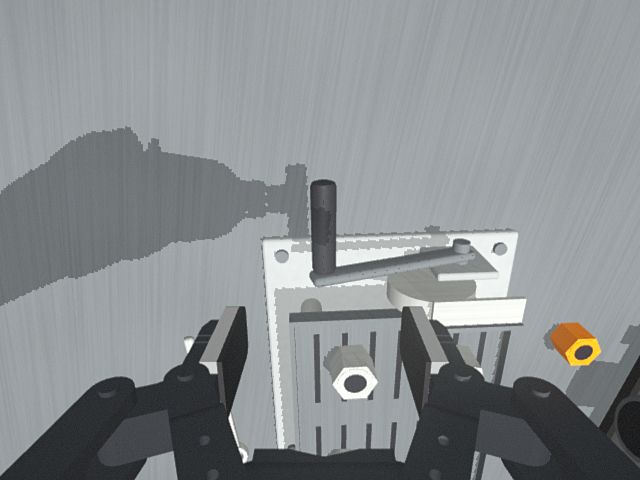

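send_rows --moves '[0.7,0,0.5,2.5,0,0.7,0,0,2.5,0,0.7,0,0,2.5,0,0.7,0,0,1,0,0.7,0,0,0,0]'

```text
t: 16.68
tcp_pos: [452.7, 88.3, 117.4]
eef_rot: [3.08, 0.066, 1.723]
ft_force: [-0.1, -0.0, -0.2]
opening: 59.5
```

```bash
python3 - <<'E'
from h import *
stat(); print(go((449.2,87,58),100.4))
E
```

```text
t 16.68 tcp [452.7  88.3 117.4] rpy [3.08  0.066 1.723] open 59.5 f [-0.1 -0.  -0.2] q [ 0.52  0.44 -0.98  2.14  0.64  0.8  -0.71]
(array([ 0.31, -0.73,  5.89]), np.float64(98.7), np.float64(-1.6618994146138562))
```

send_rows --moves '[0.7,0.3,-0.3,2,0,0.7,0,-0.3,2,0,0.7,0,0,1.5,0,0.7,0,0,0,0]'

```text
t: 17.02
tcp_pos: [451.3, 87.8, 61.4]
eef_rot: [3.078, 0.066, 1.718]
ft_force: [-0.5, 0.4, 0.5]
opening: 59.5
```

```bash
python3 - <<'E'
from h import *
stat(); print(go((449.2,87,58),100.4))
E
```

```text
t 17.02 tcp [451.3  87.8  61.4] rpy [3.078 0.066 1.718] open 59.5 f [-0.5  0.4  0.5] q [ 0.42  0.53 -0.86  2.18  0.78  0.71 -0.84]
(array([-0.03, -0.24,  0.32]), np.float64(98.4), np.float64(-1.9936448097611077))
```

send_rows --moves '[0.4,0,-0.2,0.3,0,0,0,0,0,0,0,0,0,0,0,0,0,0,0,0,0,0,0,0,0]' --force 50

```text
t: 17.43
tcp_pos: [449.4, 87.9, 60.8]
eef_rot: [3.077, 0.066, 1.717]
ft_force: [1.6, -0.1, -6.6]
opening: 15.8
```

```bash
python3 - <<'E'
from h import *
stat(); T=toolT(); g=T[:3,3]-19*T[:3,2]; print(g, T[:3,2])
E
```

```text
t 17.43 tcp [449.4  87.9  60.8] rpy [3.077 0.066 1.717] open 15.8 f [ 1.6 -0.1 -6.6] q [ 0.42  0.53 -0.86  2.18  0.78  0.7  -0.85]
[447.97174939  88.97696091  79.7678095 ] [ 0.07305215 -0.05585125 -0.99576303]
```

```bash
cat > arc.py <<'E'
from h import *
P0=np.array([449.4,87.9,60.8]); u=np.array([.9836,.1805,0])
def P(th): f=1.30-th; return P0+u*(115.6-120*np.sin(f))+np.array([0,0,120*np.cos(f)-32.1])
def report():
    stat(); p=robot.read_state()['tcp_pos']; d=p-P0
    th=1.30-np.arctan2(115.6-d@u,32.1+d[2]); print('theta est',round(th,3),'radius',round(np.hypot(115.6-d@u,32.1+d[2]),1),'lateral',round(d@[-.1805,.9836,0],1))
    return th
if __name__=='__main__':
    th=report(); T=toolT(); R=T[:3,:3].T; prev=T[:3,3]
    for t in np.arange(np.ceil(th/.2+.3)*.2,1.5,.2):
        t=min(t,1.30); print(round(t,2),np.round(R@(P(t)-prev)/10,2)); prev=P(t)
        if t==1.30: break
E
python3 arc.py
```

```text
t 17.43 tcp [449.4  87.9  60.8] rpy [3.077 0.066 1.717] open 15.8 f [ 1.6 -0.1 -6.6] q [ 0.42  0.53 -0.86  2.18  0.78  0.7  -0.85]
theta est 0.0 radius 120.0 lateral 0.0
0.2 [-0.12  1.01 -2.17]
0.4 [-0.09  1.42 -1.93]
0.6 [-0.05  1.78 -1.61]
0.8 [-0.02  2.06 -1.22]
1.0 [ 0.02  2.26 -0.79]
1.2 [ 0.05  2.37 -0.33]
1.3 [0.04 1.2  0.01]
```

send_rows --moves '[0,-0.1,0.9,-1.9,0,0,-0.1,1.3,-1.7,0,0,0,1.6,-1.5,0]'

```text
t: 17.68
tcp_pos: [478.3, 93.3, 112.3]
eef_rot: [3.087, 0.065, 1.72]
ft_force: [3.7, -1.8, -17.0]
opening: 16.5
```

```bash
python3 arc.py
```

```text
t 17.68 tcp [478.3  93.3 112.3] rpy [3.087 0.065 1.72 ] open 16.5 f [  3.7  -1.8 -17. ] q [ 0.48  0.5  -0.95  2.08  0.66  0.83 -0.72]
theta est 0.499 radius 120.1 lateral 0.1
0.6 [-0.03  0.93 -0.77]
0.8 [-0.03  2.05 -1.24]
1.0 [ 0.01  2.25 -0.81]
1.2 [ 0.04  2.37 -0.35]
1.3 [0.03 1.2  0.  ]
```

Tracks well on the radius.

send_rows --moves '[0,0,1.7,-1.2,0,0,0,1.9,-1.1,0,0,0,2.0,-0.7,0]'

```text
t: 17.93
tcp_pos: [526.4, 102.0, 142.7]
eef_rot: [3.098, 0.064, 1.721]
ft_force: [-4.0, 2.9, -18.8]
opening: 16.1
```

```bash
python3 arc.py
```

```text
t 17.93 tcp [526.4 102.  142.7] rpy [3.098 0.064 1.721] open 16.1 f [ -4.    2.9 -18.8] q [ 0.46  0.54 -0.95  1.94  0.63  0.95 -0.66]
theta est 0.984 radius 120.0 lateral -0.0
1.2 [ 0.05  2.56 -0.43]
1.3 [ 0.03  1.2  -0.01]
```

send_rows --moves '[0,0,1.5,-0.3,0,0,0,1,-0.1,0,0,0,0,0,0]'

```text
t: 18.18
tcp_pos: [547.2, 106.0, 147.1]
eef_rot: [3.11, 0.063, 1.721]
ft_force: [-1.9, -1.1, -0.7]
opening: 16.3
```

```bash
python3 arc.py
```

```text
t 18.18 tcp [547.2 106.  147.1] rpy [3.11  0.063 1.721] open 16.3 f [-1.9 -1.1 -0.7] q [ 0.44  0.57 -0.94  1.87  0.64  0.99 -0.64]
theta est 1.165 radius 119.5 lateral 0.1
1.3 [ 0.03  1.61 -0.11]
```

send_rows --moves '[0,0,1.2,0,0,0,0,0.4,0,0,0,0,0,0,0]'

```text
t: 18.43
tcp_pos: [558.2, 107.9, 148.1]
eef_rot: [3.119, 0.065, 1.723]
ft_force: [-1.5, -0.5, -2.9]
opening: 16.1
```

```bash
python3 arc.py
```

```text
t 18.43 tcp [558.2 107.9 148.1] rpy [3.119 0.065 1.723] open 16.1 f [-1.5 -0.5 -2.9] q [ 0.42  0.59 -0.93  1.84  0.64  1.02 -0.64]
theta est 1.259 radius 119.5 lateral 0.0
1.3 [ 0.01  0.49 -0.05]
```

send_rows --moves '[0,0,0.5,0,0,0,0,0.1,0,0,0,0,0,0,0]'

```text
t: 18.68
tcp_pos: [560.7, 108.4, 148.2]
eef_rot: [3.124, 0.067, 1.724]
ft_force: [-2.4, -0.0, -1.8]
opening: 15.8
```

```bash
python3 - <<'E'
from arc import *
report()
T,im=look('w8')
a=eyes.grab_frame('side'); b=eyes.grab_frame('top')
cv2.imwrite('pics/f.png',np.vstack([np.hstack([cv2.resize(a[170:350,240:440],(400,300),interpolation=cv2.INTER_CUBIC),cv2.resize(b[150:330,240:440],(400,300),interpolation=cv2.INTER_CUBIC)]),np.hstack([cv2.resize(im,(400,300)),np.zeros((300,400,3),np.uint8)])]))
report()
E
```

```text
t 18.68 tcp [560.7 108.4 148.2] rpy [3.124 0.067 1.724] open 15.8 f [-2.4 -0.  -1.8] q [ 0.42  0.6  -0.93  1.83  0.64  1.03 -0.63]
theta est 1.279 radius 119.5 lateral 0.0
t 18.83 tcp [560.6 108.3 148.2] rpy [3.124 0.067 1.724] open 16.3 f [-2.6 -0.6 -1.3] q [ 0.42  0.6  -0.93  1.83  0.64  1.03 -0.63]
theta est 1.279 radius 119.5 lateral 0.0
```

View pics/f.png

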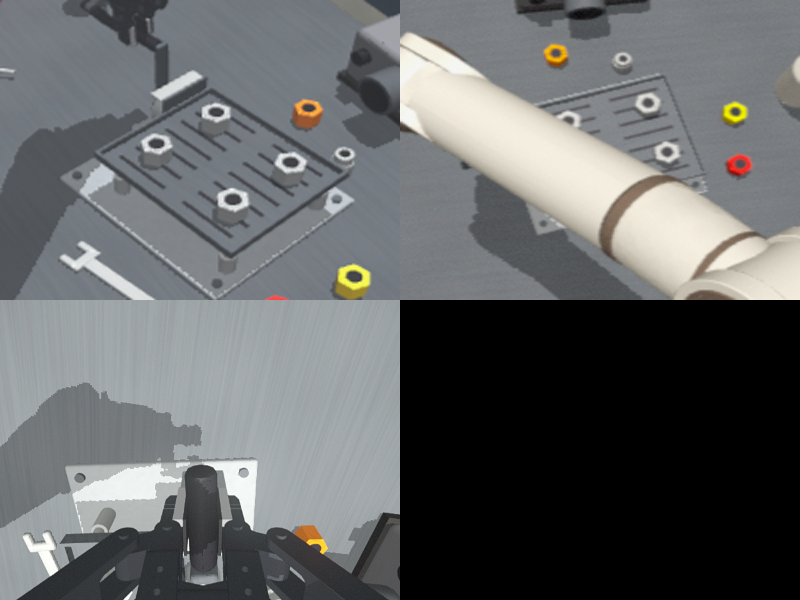

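send_rows --moves '[0,0,0.2,0,0,0,0,0,0,0,0,0,0,0,0,0,0,0,0,0]'

```text
t: 19.17
tcp_pos: [560.9, 108.4, 148.2]
eef_rot: [3.127, 0.067, 1.724]
ft_force: [-2.5, -0.1, -1.2]
opening: 16.4
```

```bash
python3 - <<'E'
from arc import *
report(); print(np.abs(robot.read_state()['qvel']).max())
t=np.array([549,-91.5]);a=np.radians(10.4);R=np.array([[np.cos(a),-np.sin(a)],[np.sin(a),np.cos(a)]])
eyes.grab_frame('side')
for b,c in boxes('nut_1_mid','side'): print(round(c,2),np.round(R.T@(unproj('side',((b[0]+b[2])/2,(b[1]+b[3])/2),93,None)[:2]-t),1))
for b,c in boxes('lever_grip','side'): print('grip',np.round(b),round(c,2))
th=report()
if abs(th-1.29)<.08: robot.finish_job(); print('done')
E
```

```text
t 19.17 tcp [560.9 108.4 148.2] rpy [3.127 0.067 1.724] open 16.4 f [-2.5 -0.1 -1.2] q [ 0.42  0.6  -0.93  1.83  0.64  1.03 -0.63]
theta est 1.281 radius 119.5 lateral 0.0
0.0015159218962223068
0.77 [-42.5  59.1]
grip [308. 184. 318. 199.] 0.46
t 19.32 tcp [560.8 108.4 148.1] rpy [3.127 0.067 1.724] open 15.8 f [-3.  -0.  -0.2] q [ 0.42  0.6  -0.93  1.82  0.64  1.03 -0.63]
theta est 1.281 radius 119.5 lateral 0.0
the job is handed in; nothing more can be done
done
```

I spread the four nuts one to each quarter of the tray, swung the cam lever up, and handed the job in at about 19.3 s with the gripper still holding it. The hand-in reports no verdict, so success is not confirmed.

- **Nuts:** before the lift, the wrist camera put their centres at about (48, 57), (44, −63), (−42, 61) and (−45, −62) mm in the tray's frame. That is well inside the limits. After the lift, the side view showed all four still flat and apart. The nut detector, run on a side picture just before hand-in, found only one of the four, at (−42, 59) mm, which matches. I judged the other three by eye.
- **Lever:** the angle, worked out from the tool's travel along the arc, is about 1.28 rad against a target of 1.30. It held steady through the last checks, with arm joint speeds near zero. The fingers stopped on the grip at 16 mm opening with a 50 N grip setting. The side view shows the lever upright and the tray raised.
- **Not measured directly:** I did not measure the tray's height or the contact force on the grip; both are inferred from the lever angle and the grip setting.
- **Bystanders:** the spanner, socket and the rest of what shows near the lift look unmoved in the pictures. I did not measure them, and the arm hid part of the top view at the end.
- **Hardest contact:** about 56 N at the wrist while setting down the third nut, within the 120 N wrist limit.

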